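Stand a half sole in the drying rack

TASK

The washed rubber half sole lying on the bench has to dry: stand it in the empty middle bay of the plywood rack, toe up, its straight-cut end set down (not dropped) on the tray floor and its ribbed tread leaning back on the bar, as steeply as its mate in the outer bay, about 20 degrees back from upright, so that it stays put when you let go. Flat on the bench it can only be taken across its width, but the bay has no room for fingers beside the sole, so first prop it up outside the rack, for instance on the rim of the steel bin, let go and take it again by the toe. Leave the mate, the polish tin, the thread spool and the jar where they are.

Things in the scene. Friction and masses are not known exactly. Their poses are not given: they have to be found in the camera images.
- sole_mid (a point): loose black rubber half sole (front half of a shoe sole): stiff plate 160 mm long, 8 mm thick, 60 mm wide over 45 to 120 mm from its straight-cut end (56 mm nearer that end; the toe is rounded), 80 to 150 g, grips well (friction 0.7 to 1). Lies flat, ribbed tread down. This point is the plate's centre, 4 mm above the bench as it lies; x to the toe, z out of the plain greyish side (up)
- sole_foot (a point): the middle of the edge between the half sole's straight-cut end face and its tread (80 mm from the centre, away from the toe); axes as sole_mid
- sole_toe (a point): the tip of the half sole's toe, half-way through its thickness (80 mm from the centre); axes as sole_mid
- rack: plywood drying rack, fixed, open above and in front (its -x side). Origin on the bench straight below the bar's middle; x front to back, y along the bar. Tray floor 15 mm above the bench, from a front lip (inner face x = -75 mm, top 30 mm above the bench) to x = 35 mm. The floor has no stop for a foot: where the foot is set decides the lean
- bay (a point): centre of the empty middle bay, on the tray floor straight below the bar; axes as the rack. Bays are 84 mm wide inside, centred at rack y = -92, 0 and 92 mm; the dividers between them are 8 mm thick, up to 70 mm above the bench over x -75 to 35 mm and up to 120 mm over x -40 to 35 mm
- rack_bar: the rack's round bar, 12 mm thick, along the rack's y, its axis 112 mm above the bench; origin on its axis above the middle bay. A sole leaning 20 degrees back (toe farther to the rack's +x than its foot) stands with its tread-side foot edge on the floor 42 mm in front of the bar's axis and meets the bar 105 mm up from the cut end
- mate_mid (a point): the mate, a loose half sole of the same size (mirror shape), already leaning 20 degrees back in the left or right bay, toe up, plain side to the front; centre of the plate, x to its toe, z out of its plain side
- tin_top (a point): a round polish tin 62 mm across and 30 mm high, loose on the tray floor of the remaining outer bay; the middle of its top
- bin: open-topped empty sheet-steel bin, fixed to the bench, 160 mm (its x) by 140 mm (its y) by 80 mm high, walls and floor 4 mm; origin on the bench under its middle
- spool_mid (a point): a bystander: thread spool standing on the bench, 82 mm high, foot 52 mm across; its middle
- jar_center (a point): a bystander: closed glass jar with a metal lid standing on the bench, 60 mm across and 75 mm high; its middle
Mind the look-alikes: they are no part of the job. There is more than one size of the bin; the job needs the smaller.

How it is judged:
By the outcome, as a careful person would: the job done as asked, in the order asked, and still so for the second after the job is handed in, with the robot touching nothing.
It also fails if it takes over 64 s, if anything falls off the work surface, if the arm or the gripper's body presses on something with over 40 N, if the wrist force passes 120 N, or if a joint passes its speed limit or range.

ROBOT

A 6-joint arm with a two-finger parallel gripper is mounted at the origin on the work surface. World frame = base frame: x ahead of the robot, y to its left, z up, the work surface at z = 0. Lengths are in m, angles in rad, forces in N, time in s.
With the tool pointing down it reaches from about 0.325 to 0.9 m from the base axis. Payload 6.1 kg.
Tool frame: the origin (TCP) lies midway between the tips of the shut fingers; the grasp point (between the pads) lies 19 mm behind it; z points along the fingers, y is the line along which they close (so a half turn about z gives the same grasp; the last joint's range is limited). The gripper opens to 87 mm and grips with 3 to 60 N. Pads are 19 mm wide; open, the fingers measure 117 mm over their backs; the gripper's body (75 mm by 190 mm) begins 51 mm behind the grasp point.
Start: joints at [-1.432, 0.22, 1.526, -0, 1.395, -0.126], TCP at [0.164, -0.603, 0.223] pointing down, gripper open.
Joint ranges: [-2.98, 2.98], [-0.91, 2.08], [0.09, 2.57], [-1.24, 4.39], [0.2, 2.65], [-2.68, 2.68]. Speed limits (rad/s): [2.57, 2.57, 3.01, 3.14, 3.14, 3.14].

INTERFACE

Orientations are given as a unit quaternion [x, y, z, w].
In Python, from rig import ctrl gives the robot as it stands. Calls block until the motion is done:
- ctrl.move_pose(position, orientation): joint-space move of the TCP to a pose.
- ctrl.move_straight(position, max_speed=0.15, rot=None, max_force=None): straight line of the TCP; rot=None keeps the orientation; max_speed is the mean speed in m/s. With max_force (N) it stops when the force on the tool has changed by that much, and returns True; else False.
- ctrl.move_j(angles): joint-space move.
- ctrl.move_gripper(opening, grasp_force=None): opening from 0.0 (shut) to 1.0 (fully open); grasp_force is the grip in N (None keeps the last); returns when the fingers have stopped.
- ctrl.sleep(seconds).
- ctrl.inverse_kinematics(position, orientation): joint angles nearest the present ones, or None.
- ctrl.get_state(): the state.
- ctrl.get_image(name): name is "scene" or "top" or "wrist"; returns a dict with "color" (400x640x3 uint8, red, green, blue), "vertical_fov" (degrees; the focal length in pixels is half the picture's height over the tangent of half this angle, whatever the lens; pixels are square), "cx", "cy" (the principal point, pixels), "k1" (the pictures are not rectified: a ray, as slopes to the right and down, at radius r is drawn at 1 + k1 r^2 times it, then the intrinsics apply), "xyz" and "attitude" of the camera in the world; the wrist camera has in their place "hand_eye" (4x4, takes a point from camera to tool coordinates, whose origin is the TCP and whose axes are the flange's). Camera axes: x right, y down, z forward; pixel columns grow to the right and rows downward; lengths in m; the calibration is good to about 2 mm. A picture is of the moment at which its call begins: read the wrist's pose just before it. There is no depth.
A pose or a line that the arm cannot do raises ctrl.MotionError and nothing moves.
- ctrl.sign_off(): hands the job in; it is judged then, once.
Trained networks look in the newest picture that a camera, given by its name, has taken for a name from the list of things; names that differ only in an ending like _2 or _b are one class to them, and where a whole thing is asked for, a point or a joint stands for the part that bears it (a point fixed in the world has none). Each returns a list of dicts, best first, with "conf" (0 to 1); they miss things now and then, are a little off and sometimes report something else, mostly with a low value. They report only what shows in the picture. A call takes as long as a camera call. They do not tell look-alikes from the thing itself.
- ctrl.silhouettes(target, camera): "region" (400x640 bool, what is visible of it) and "box" ([centre column, centre row, width, height] in pixels, round what is visible of it).
- ctrl.place_of(target, camera): "at" ([column, row] in pixels: a listed point, or the origin of a listed thing).
The state is a dict: "time": time; "joint_positions": joint angles; "qvel": joint speeds; "joint_efforts": joint torques, N m; "position": TCP position; "tool_rot": TCP orientation; "force": force on the tool from outside, world axes, zero at the start; "moment": the same for the moment, N m; "grip_width": opening from 0.0 (shut) to 1.0 (fully open); "finger_force": force on a finger pad.
Only numpy, scipy, OpenCV 4.12 (cv2) and the standard library are available. Lean on these libraries where they do the work, as an engineer would, in place of code of your own. Each camera call takes 0.05 s, during which the arm holds its last target. There are 200 camera calls.

## Working session

There is one attempt and no reset: what is moved stays moved. The work goes in short steps, each a Python script; the robot and the scene stay as the last script left them, time stands still between calls to the robot, and variables do not carry over. Pictures are saved under pics/ and viewed, at most 13 in all, crops included, and the job is handed in when it is done.

```bash
ls; mkdir -p pics; cat > h.py <<'E'
import numpy as np, cv2
from scipy.spatial.transform import Rotation as R
from rig import ctrl
def cam(name):
    s=ctrl.get_state(); im=ctrl.get_image(name)
    f=200/np.tan(np.radians(im['vertical_fov'])/2)
    if 'hand_eye' in im:
        T=np.eye(4);T[:3,:3]=R.from_quat(s['tool_rot']).as_matrix();T[:3,3]=s['position'];T=T@np.array(im['hand_eye']);P,A=T[:3,3],T[:3,:3]
    else:
        P=np.array(im['xyz']);A=np.array(im['attitude'],float)
        A=R.from_quat(A).as_matrix() if A.size==4 else A.reshape(3,3)
    return dict(c=im['color'],f=f,cx=im['cx'],cy=im['cy'],k1=im['k1'],P=P,A=A,name=name)
def ray(c,uv):
    d=np.array([(uv[0]-c['cx'])/c['f'],(uv[1]-c['cy'])/c['f']]);u=d.copy()
    for _ in range(20): u=d/(1+c['k1']*(u@u))
    v=c['A']@np.array([u[0],u[1],1]);return v/np.linalg.norm(v)
def onz(c,uv,z):
    v=ray(c,uv);return c['P']+v*(z-c['P'][2])/v[2]
def proj(c,p):
    q=c['A'].T@(np.array(p)-c['P']);u=q[:2]/q[2];u=u*(1+c['k1']*(u@u));return u*c['f']+[c['cx'],c['cy']]
def tri(obs):
    M=np.zeros((3,3));b=np.zeros(3)
    for c,uv in obs:
        v=ray(c,uv);Q=np.eye(3)-np.outer(v,v);M+=Q;b+=Q@c['P']
    return np.linalg.solve(M,b)
def save(c,n): cv2.imwrite('pics/'+n,cv2.cvtColor(c['c'],cv2.COLOR_RGB2BGR))
E
cat > a.py <<'E'
from h import *
im=ctrl.get_image('top');print({k:v for k,v in im.items() if k!='color'})
print(ctrl.get_state())
T=cam('top');S=cam('scene');save(T,'top.png');save(S,'scene.png')
Z=dict(sole_mid=.004,sole_foot=0,sole_toe=.004,rack=0,bay=.015,rack_bar=.112,mate_mid=.09,tin_top=.045,bin=0,spool_mid=.041,jar_center=.0375)
for n,z in Z.items():
    for c in (T,S):
        for d in ctrl.place_of(n,c['name'])[:3]:
            print(n,c['name'],round(d['conf'],2),np.round(d['at'],1),np.round(onz(c,d['at'],z),4))
E
python3 a.py
```

```text
pics
{'vertical_fov': 44.11045081199027, 'cx': 317.2533485107398, 'cy': 196.9098604708658, 'k1': 0.03889867387054141, 'xyz': array([0.40217142, 0.03590085, 1.30908641]), 'attitude': array([ 0.71384631, -0.69988611,  0.02237077, -0.00907899])}
{'time': 0.05, 'joint_positions': array([-1.43210332e+00,  2.21192289e-01,  1.52759430e+00, -8.31085997e-06,
        1.39469920e+00, -1.26091900e-01]), 'qvel': array([-0.00041079, -0.00144339,  0.00071499, -0.00196906,  0.00057825,
        0.00124284]), 'joint_efforts': array([ 7.29739731e-04, -4.96311271e+01, -3.88841736e+01,  7.02884258e-02,
        5.21734112e-02, -7.98091764e-05]), 'position': array([ 0.16347697, -0.60260915,  0.22146711]), 'tool_rot': array([ 9.91248372e-01,  1.32006703e-01, -1.00542398e-05, -9.46520534e-04]), 'force': array([-0.5017087 ,  0.33560334,  0.35654048]), 'moment': array([-0.02762715, -0.00331495, -0.01847709]), 'finger_force': 0.0, 'grip_width': 1.001745140777586}
sole_mid top 0.75 [291.4 184.4] [0.4923 0.081  0.004 ]
sole_mid scene 0.63 [347.4 237.6] [0.4925 0.0852 0.004 ]
sole_foot top 0.8 [284.8 213.9] [0.413
[... 775 characters left out ...]
0.6104 -0.2828  0.045 ]
tin_top scene 0.88 [181.8 306.2] [ 0.61   -0.2766  0.045 ]
tin_top scene 0.57 [224.8 283.9] [ 0.5797 -0.1941  0.045 ]
bin top 0.82 [204.1 174.5] [0.5139 0.3121 0.    ]
bin top 0.57 [213.6 281.2] [0.2344 0.2789 0.    ]
bin scene 0.92 [389.8 158.3] [0.244  0.2842 0.    ]
bin scene 0.77 [444.  229.2] [ 0.5188  0.3142 -0.    ]
bin scene 0.74 [276.1 279.5] [ 0.563  -0.0927  0.    ]
spool_mid top 0.85 [414.9 213.5] [ 0.4212 -0.2395  0.041 ]
spool_mid scene 0.6 [201.5 230.6] [ 0.4262 -0.2313  0.041 ]
jar_center top 0.78 [279.7 108.3] [0.6869 0.1143 0.0375]
jar_center scene 0.83 [396.1 301.4] [0.6924 0.1197 0.0375]
jar_center scene 0.45 [230.4 312.1] [ 0.6395 -0.1904  0.0375]
```

View pics/top.png

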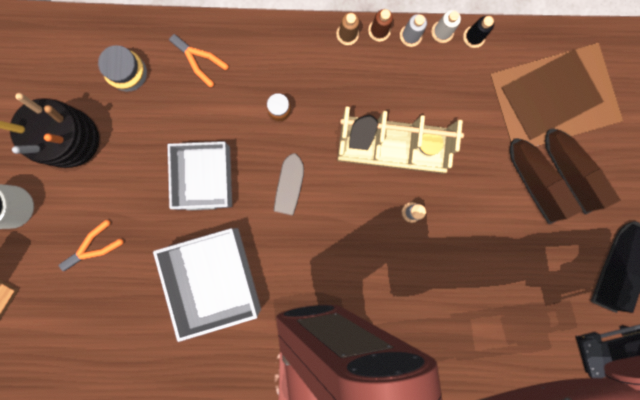

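View pics/scene.png

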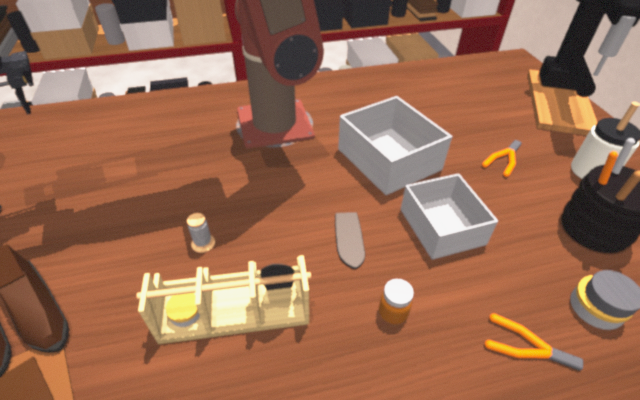

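The top view shows the sole at (290,184), flat, foot near (285,213) and toe near (293,158). The small bin is at (200,175) and its larger look-alike at (207,283). The rack is at (400,140), with the mate in the left bay (363,132) and the tin in the right bay (431,146).

Candidates for the sole: the grey plate at (290,184), the mate at (363,132), and the shoes and black sole-like items at (540,180), (580,170) and (620,265). The flat grey tapered plate at (290,184) is the only half sole lying loose. For the bin I choose the one at (200,175), since the one at (207,283) is bigger.

Next I'll fit poses and take a closer look with the wrist camera.

```bash
cat >> h.py <<'E'
from scipy.optimize import minimize
def Rz(a): return R.from_euler('z',a).as_matrix()
def hullmask(c,pts):
    m=np.zeros((400,640),np.uint8);uv=np.array([proj(c,p) for p in pts])
    cv2.fillConvexPoly(m,cv2.convexHull((uv*16).astype(np.int32)),1,shift=4,lineType=8);return m>0
def pick(c,name,uv):
    best=None
    for d in ctrl.silhouettes(name,c['name']):
        e=np.hypot(*(np.array(d['box'][:2])-uv))
        if e<35 and (best is None or d['conf']>best[0]): best=(d['conf'],np.array(d['region'],bool))
    return None if best is None else best[1]
def fit(obs,pts,x0):
    def cost(x):
        P=pts@Rz(x[2]).T+[x[0],x[1],0];s=0
        for c,m in obs:
            h=hullmask(c,P);s+=1-(h&m).sum()/max(1,(h|m).sum())
        return s
    r=None
    for k in range(3):
        s=np.array([x0+np.r_[0,0,0]]+[x0+d for d in np.diag([.01,.01,.12])])
        r=minimize(cost,x0,method='Nelder-Mead',options=dict(initial_simplex=s,xatol=1e-4,fatol=1e-5));x0=r.x
    return r.x,r.fun/len(obs)
B=np.array([[sx*.08,sy*.07,z] for sx in(-1,1) for sy in(-1,1) for z in(0,.08)])
a=np.linspace(-np.pi/2,np.pi/2,15)
o=[(-.08,.028),(-.08,-.028),(-.035,.03),(-.035,-.03)]+[(.04+.04*np.cos(t),.03*np.sin(t)) for t in a]
SOLE=np.array([[x,y,z] for x,y in o for z in(0,.008)])
E
cat > b.py <<'E'
from h import *
T=cam('top');S=cam('scene')
for n,pts,z,x0 in(('sole_mid',SOLE,.004,[.4925,.083,-.17]),('bin',B,.04,[.515,.313,0])):
    o=[]
    for c in(T,S):
        m=pick(c,n,proj(c,[x0[0],x0[1],z]))
        if m is not None:
            o.append((c,m));x,f=fit(o[-1:],pts,np.array(x0));print(n,c['name'],np.round(x,4),round(f,3),m.sum())
    x,f=fit(o,pts,np.array(x0));print(n,'both',np.round(x,4),round(f,3))
# wrist look over sole+rack
q=R.from_matrix(np.array([[1,0,0],[0,-1,0],[0,0,-1.]])).as_quat()
im=ctrl.get_image('wrist');print(np.round(im['hand_eye'],3),im['vertical_fov'])
for p in([.50,.08,.30],[.56,-.19,.38]):
    for rz in(0,np.pi,np.pi/2,-np.pi/2):
        Q=(R.from_euler('z',rz)*R.from_quat(q)).as_quat();print(p,round(rz,2),ctrl.inverse_kinematics(p,Q))
E
python3 b.py
```

```text
sole_mid top [ 0.497   0.0859 -0.1965] 0.09 1239
sole_mid scene [ 0.4963  0.0884 -0.2061] 0.091 1336
sole_mid both [ 0.4963  0.0874 -0.1934] 0.098
bin top [0.5056 0.3119 0.0597] 0.015 4101
bin scene [0.5083 0.3127 0.0351] 0.025 5509
bin both [0.5068 0.3127 0.0562] 0.025
[[-0.001 -0.966 -0.257  0.07 ]
 [ 1.    -0.001 -0.001 -0.   ]
 [ 0.001 -0.257  0.966 -0.161]
 [ 0.     0.     0.     1.   ]] 61.261425242120076
[0.5, 0.08, 0.3] 0 [ 2.79937674e-03 -1.08265582e-01  1.72524219e+00 -4.44089210e-16
  1.52461605e+00  1.57359570e+00]
[0.5, 0.08, 0.3] 3.14 [ 2.79937674e-03 -1.08265582e-01  1.72524219e+00 -4.44089210e-16
  1.52461605e+00 -1.56799695e+00]
[0.5, 0.08, 0.3] 1.57 [ 2.79937674e-03 -1.08265582e-01  1.72524219e+00 -4.44089210e-16
  1.52461605e+00  2.79937674e-03]
[0.5, 0.08, 0.3] -1.57 None
[0.56, -0.19, 0.38] 0 [-4.60407823e-01  8.73529006e-02  1.38527764e+00 -4.44089210e-16
  1.66896211e+00  1.11038850e+00]
[0.56, -0.19, 0.38] 3.14 [-4.60407823e-01  8.73529006e-02  1.38527764e+00 -4.44089210e-16
  1.66896211e+00 -2.03120415e+00]
[0.56, -0.19, 0.38] 1.57 [-4.60407823e-01  8.73529006e-02  1.38527764e+00 -4.44089210e-16
  1.66896211e+00 -4.60407823e-01]
[0.56, -0.19, 0.38] -1.57 None
```

```bash
cat > c.py <<'E'
from h import *
Q=[0,1,0,0]
Q=(R.from_euler('z',np.pi)*R.from_matrix(np.diag([1,-1,-1.]))).as_quat()
ctrl.move_pose([.52,-.17,.33],Q);ctrl.sleep(.2)
W=cam('wrist');save(W,'w_rack.png')
Z=dict(rack=0,bay=.015,rack_bar=.112,mate_mid=.09,tin_top=.045)
for n,z in Z.items():
    for d in ctrl.place_of(n,'wrist')[:2]: print(n,round(d['conf'],2),np.round(d['at'],1),np.round(onz(W,d['at'],z),4))
import pickle;pickle.dump(W,open('W1.pkl','wb'))
ctrl.move_pose([.47,.09,.28],Q);ctrl.sleep(.2)
W=cam('wrist');save(W,'w_sole.png')
for n,z in dict(sole_mid=.004,sole_foot=0,sole_toe=.004).items():
    for d in ctrl.place_of(n,'wrist')[:2]: print(n,round(d['conf'],2),np.round(d['at'],1),np.round(onz(W,d['at'],z),4))
m=pick(W,'sole_mid',proj(W,[.496,.087,.004]))
if m is not None: print(fit([(W,m)],SOLE,np.array([.496,.087,-.19])))
m=pick(W,'bin',proj(W,[.507,.3125,.04]))
if m is not None: print('bin',fit([(W,m)],B,np.array([.507,.3125,.05])))
print(ctrl.get_state()['time'])
E
python3 c.py
```

```text
rack 0.58 [300.9 227. ] [ 0.6244 -0.1927  0.    ]
rack 0.46 [511.5  83.2] [0.4159 0.0998 0.    ]
bay 0.79 [306.1 234.1] [ 0.6304 -0.1843  0.015 ]
rack_bar 0.68 [303.6 260.6] [ 0.6278 -0.1848  0.112 ]
mate_mid 0.91 [374.9 246.4] [ 0.6188 -0.0945  0.09  ]
tin_top 0.62 [235.4 225.5] [ 0.6059 -0.2819  0.045 ]
sole_mid 0.97 [312.5 183.4] [0.4953 0.0854 0.004 ]
sole_foot 0.93 [323.7 120.7] [0.4146 0.1    0.    ]
sole_toe 0.64 [301.5 235.5] [0.5688 0.0698 0.004 ]
(array([ 0.49478781,  0.08716959, -0.19813969]), np.float64(0.048775894538606424))
bin (array([0.50416797, 0.31190956, 0.04573124]), np.float64(0.19628355127322783))
5.7
```

View pics/w_rack.png

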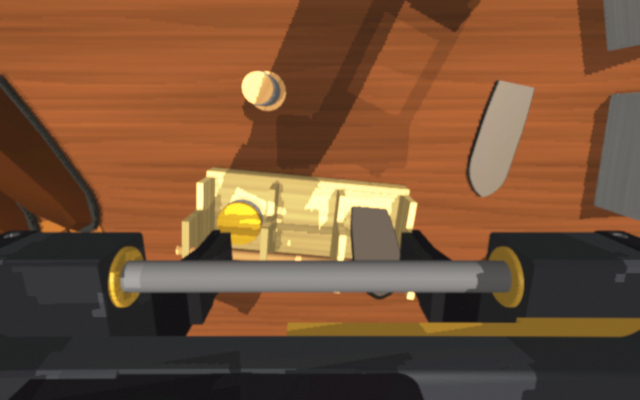

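View pics/w_sole.png

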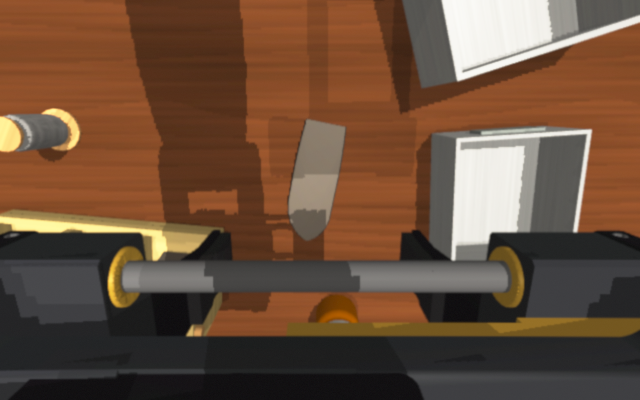

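The rack view (image up points to the robot) shows the tin at (240,222), the empty middle bay at (306,230), the mate at (375,240) and the front lip from (208,172) to (410,188). The sole view shows the chosen flat half sole at (315,180), foot at (324,121) and toe at (308,238). The smaller bin is at (510,190) and the large one above it, so my choices hold.

```bash
cat >> h.py <<'E'
SX,SY,SA=.495,.0865,-.195
BX,BY,BA=.5065,.3123,.052
def pose(M,p): T=np.eye(4);T[:3,:3]=M;T[:3,3]=p;return T
def rel(z,y,p):
    z=np.array(z,float);y=np.array(y,float);return pose(np.column_stack([np.cross(y,z),y,z]),p)
def G1(f): return rel([0,0,-1],[0,f,0],[-.012,0,-.001])
def G2(f,s=.045): return rel([-1,0,0],[0,0,f],[s,0,0])
def stand(F,h,a):
    """sole frame standing with tread-foot edge at F; h=horizontal unit dir of lean; a=lean from upright"""
    h=np.array(h,float);k=np.array([0,0,1.])
    x=h*np.sin(a)+k*np.cos(a);z=-h*np.cos(a)+k*np.sin(a)
    return pose(np.column_stack([x,np.cross(z,x),z]),np.array(F)+.08*x+.004*z)
def pq(T): return T[:3,3],R.from_matrix(T[:3,:3]).as_quat()
def flat(dz=0): return pose(Rz(SA),[SX,SY,.004+dz])
def prop(gap=0,dz=0,a=np.radians(30),dx=0):
    n=Rz(BA)@[0,-1,0];p=np.array([BX,BY,0])+Rz(BA)@[dx,-.07,0]
    return stand(p+n*(.08*np.tan(a)+gap)+[0,0,dz],-n,a)
def rackp(RX,RY,RA,dx=0,dz=0,a=np.radians(20)):
    h=Rz(RA)@[1,0,0];return stand(np.array([RX,RY,.015+dz])+h*(-.042+dx),h,a)
E
cat > d.py <<'E'
from h import *
import pickle
W=pickle.load(open('W1.pkl','rb'))
T=cam('top');S=cam('scene')
def yaw(c,a,b,z):
    p,q=onz(c,a,z),onz(c,b,z);print(np.round(p,4),np.round(q,4),np.arctan2(*( (p-q)[[0,1]]*[-1,1])) )
yaw(W,(410,188),(208,172),.03)
yaw(T,(340,160),(447,170),.03)
for f in(1,-1):
    for nm,P in(('flat',flat()@G1(f)),('flatup',flat(.12)@G1(f)),('prop',prop()@G1(f)),('propup',prop(.03,.1)@G1(f)),('re',prop()@G2(f)),('reup',prop(.0,.08)@G2(f)),('rack',rackp(.6255,-.188,-.08)@G2(f)),('rackup',rackp(.6255,-.188,-.08,0,.12)@G2(f))):
        j=ctrl.inverse_kinematics(*pq(P));print(f,nm,None if j is None else np.round(j,2))
a=cv2.resize(T['c'][90:190,330:480],None,fx=5,fy=5,interpolation=cv2.INTER_CUBIC)[:300]
a=cv2.resize(T['c'][95:180,330:475],(800,470),interpolation=cv2.INTER_CUBIC);cv2.imwrite('pics/rk_top.png',a[:,:,::-1])
E
python3 d.py
```

```text
[ 0.5564 -0.0378  0.03  ] [ 0.5329 -0.3185  0.03  ] -0.08336756475996018
[ 0.5567 -0.045   0.03  ] [ 0.5364 -0.3244  0.03  ] -0.07280699765968805
1 flat [ 0.02  0.19  2.02 -0.    0.93 -1.35]
1 flatup [ 0.02 -0.    1.97 -0.    1.18 -1.35]
1 prop [-0.28  0.5   1.91  0.98  1.39  2.27]
1 propup [-0.33  0.31  1.91  0.93  1.53  2.41]
1 re [ 0.59  0.44  1.56 -0.45  1.44  2.23]
1 reup [ 0.59  0.36  1.51 -0.45  1.56  2.17]
1 rack None
1 rackup None
-1 flat [ 0.02  0.19  2.02 -0.    0.93  1.79]
-1 flatup [ 0.02 -0.    1.97 -0.    1.18  1.79]
-1 prop [-0.28  0.5   1.91  0.98  1.39 -0.87]
-1 propup [-0.33  0.31  1.91  0.93  1.53 -0.74]
-1 re [ 0.59  0.44  1.56 -0.45  1.44 -0.91]
-1 reup [ 0.59  0.36  1.51 -0.45  1.56 -0.97]
-1 rack [-0.36  0.63  1.19 -0.1   1.66 -0.28]
-1 rackup [-0.36  0.56  1.07 -0.1   1.85 -0.29]
```

View pics/rk_top.png

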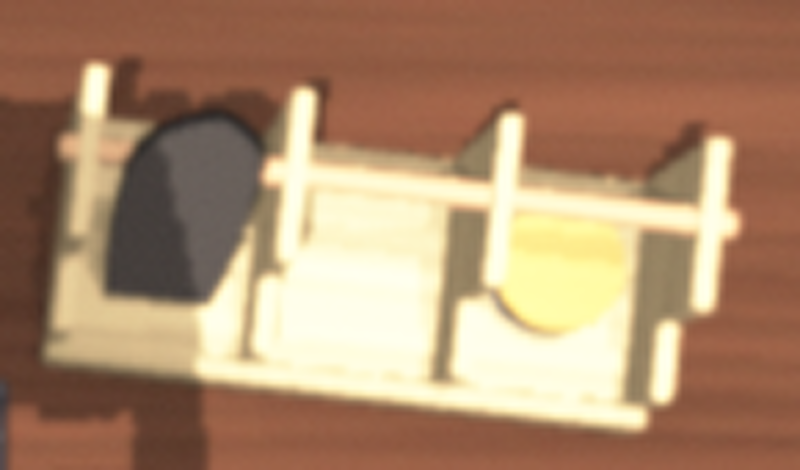

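The enlarged rack view shows the divider tops: the left of the middle bay from (305,90) to (290,260), the right from (511,112) to (495,288), and the far right from (719,138) to (703,310). The bar runs from (64,147) to (735,222). I'll refine the rack pose from these, then pick the sole.

```bash
cat > e.py <<'E'
from h import *
T=cam('top')
from scipy.optimize import least_squares
cv=lambda p:(330+(p[0]+.5)/5.517-.5,95+(p[1]+.5)/5.529-.5)
I=[((305,88),(.035,.046)),((511,110),(.035,-.046)),((719,136),(.035,-.138)),((290,261),(-.04,.046)),((495,290),(-.04,-.046)),((703,312),(-.04,-.138)),((97,64),(.035,.138))]
w=np.array([onz(T,cv(p),.12)[:2] for p,_ in I]);l=np.array([q for _,q in I])
f=lambda x:((l@Rz(x[2])[:2,:2].T+x[:2])-w).ravel()
r=least_squares(f,[.625,-.188,-.08]);print(r.x,np.round(r.fun*1e3,1))
for p in((64,147),(270,171),(735,222)):
    q=onz(T,cv(p),.116)[:2]; print('bar',Rz(r.x[2])[:2,:2].T@(q-r.x[:2]))
# pick
ctrl.move_gripper(1.0)
P,q=pq(flat(.06)@G1(-1));ctrl.move_pose(P,q)
P,q=pq(flat()@G1(-1));print(ctrl.move_straight(P,.1,max_force=8))
ctrl.move_gripper(0.0,40);s=ctrl.get_state();print(s['grip_width']*87,s['finger_force'],s['position'],s['time'])
P,q=pq(flat(.15)@G1(-1));ctrl.move_straight(P,.2)
s=ctrl.get_state();print(s['grip_width']*87,s['finger_force'],s['time'])
P,q=pq(prop(.035,.08)@G1(-1));ctrl.move_pose(P,q);ctrl.sleep(.2)
s=ctrl.get_state();print(s['position']-P,s['grip_width']*87,s['force'],s['time'])
save(cam('scene'),'sc2.png')
E
python3 e.py
```

```text
[ 0.62856914 -0.18902791 -0.0967711 ] [-1.1 -0.3 -2.2 -0.8 -1.4 -0.5  0.8  1.5  2.9  0.4  1.8  0.4 -0.8 -0.7]
bar [-0.00163788  0.14880012]
bar [-0.0014091   0.05713141]
bar [ 0.00019313 -0.14953972]
False
58.94654695721484 39.999738335609436 [0.48340894 0.08880196 0.00326679] 10.225
59.00009924544275 39.99835431575775 11.125
[-1.26462305e-05  1.22171382e-04  9.27102050e-05] 59.17721048287502 [ 0.12338196  0.06614023 -0.75304056] 13.5083
```

View pics/sc2.png

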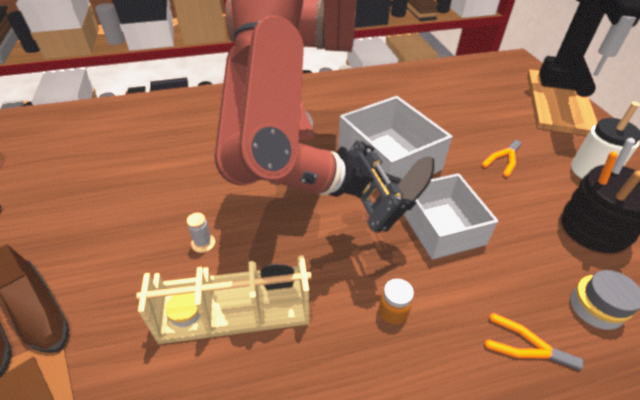

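The scene view shows the sole held across its width at (415,185), toe up and beside the small bin, with nothing disturbed.

```bash
cat > f.py <<'E'
from h import *
g=lambda gap,dz:pq(prop(gap,dz)@G1(-1))[0]
ctrl.move_straight(g(.012,.004),.12);ctrl.sleep(.2)
s=ctrl.get_state();print(s['force'])
n=Rz(BA)@[0,-1,0]
h=ctrl.move_straight(g(-.008,.004),.03,max_force=4)
p=ctrl.get_state()['position'];d=(p-g(0,.004))@n;print('rim',h,d)
h=ctrl.move_straight(g(d,-.008)+n*.0,.02,max_force=4)
s=ctrl.get_state();print('down',h,s['position'][2]-g(0,0)[2],s['force'],s['time'])
save(cam('scene'),'sc3.png')
ctrl.move_gripper(1.0);ctrl.sleep(.3)
p,q=ctrl.get_state()['position'],ctrl.get_state()['tool_rot']
back=p-.12*R.from_quat(q).as_matrix()[:,2]
ctrl.move_straight(back,.12)
print(ctrl.get_state()['position'],ctrl.get_state()['time'])
T=cam('top');S=cam('scene');save(S,'sc4.png')
for n_ in('sole_toe','sole_mid','sole_foot'):
    o=[]
    for c in(T,S):
        d=[d for d in ctrl.place_of(n_,c['name']) if d['conf']>.3]
        for e in d: print(n_,c['name'],round(e['conf'],2),np.round(e['at'],0))
        if d:o.append((c,d[0]['at']))
    if len(o)==2: print(n_,tri(o))
P=prop();print('expect toe',(P@[.08,0,0,1])[:3],'mid',P[:3,3],'foot',(P@[-.08,0,-.004,1])[:3])
E
python3 f.py
```

```text
[ 0.28212763  0.5012848  -1.46199856]
rim True -0.0029989493855087407
down True 0.0034661718751410955 [-0.32670475 -4.98515528  5.27082449] 15.3333
[0.51543471 0.12700593 0.12271403] 17.6167
sole_toe top 0.7 [208. 172.]
sole_toe scene 0.79 [439. 186.]
sole_toe [0.50724647 0.27401814 0.13705209]
sole_mid top 0.72 [231. 173.]
sole_mid scene 0.77 [414. 212.]
sole_mid scene 0.31 [444. 227.]
sole_mid [0.5129652  0.22807248 0.07602443]
sole_foot top 0.91 [247. 177.]
sole_foot top 0.47 [403. 129.]
sole_foot scene 0.91 [400. 233.]
sole_foot [0.51049125 0.20124838 0.0088539 ]
expect toe [0.50856098 0.27270147 0.14056406] mid [0.51064004 0.23275554 0.07128203] foot [0.51253905 0.19626903 0.        ]
```

View pics/sc4.png

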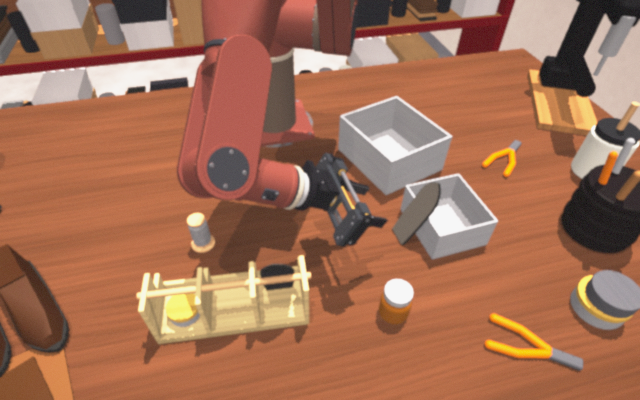

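The scene view shows the sole standing free at (415,212): foot on the bench, leaning on the small bin's rim, toe at (439,186). The gripper is clear of it. Next I'll take it again by the toe.

```bash
cat > g.py <<'E'
from h import *
p=ctrl.get_state()['position']
ctrl.move_straight(p+[0,-.02,.16],.2)
P=prop(-.0007,0,np.radians(29))
ctrl.move_gripper(.45)
ctrl.move_pose(*pq(P@G2(-1,.045+.09)));ctrl.sleep(.1)
s=ctrl.get_state();print(s['time'],s['position'])
h=ctrl.move_straight(pq(P@G2(-1,.045))[0],.08,max_force=4);print('hit',h)
save(cam('scene'),'sc5.png')
ctrl.move_gripper(0,35);s=ctrl.get_state();print(s['grip_width']*87,s['finger_force'],s['force'])
n=Rz(BA)@[0,-1,0]
ctrl.move_straight(ctrl.get_state()['position']+[0,0,.02]+n*.03,.1)
ctrl.move_straight(ctrl.get_state()['position']+[0,0,.15],.2);ctrl.sleep(.1)
s=ctrl.get_state();print(s['grip_width']*87,s['finger_force'],s['time'])
S=cam('scene');T=cam('top');W=cam('wrist')
C=np.vstack([np.hstack([S['c'][60:300,250:550],W['c'][:240,150:450]]),np.hstack([T['c'][80:280,100:400],W['c'][160:360,150:450]])])
cv2.imwrite('pics/held.png',C[:,:,::-1])
E
python3 g.py
```

```text
21.35 [0.50771361 0.29730602 0.18966664]
hit False
7.848902785981915 34.97998170554638 [-0.61118366 -2.19078981  0.23190579]
7.79960886415721 34.990233737044036 24.8333
```

View pics/held.png

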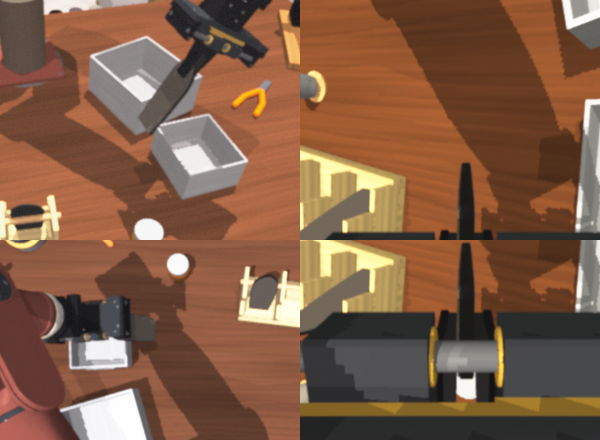

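The composite view shows the sole held by its toe, 7.8 mm between the pads, in line with the fingers and clear of the bin.

```bash
cat >> h.py <<'E'
RK=(.6275,-.189,-.087)
E
cat > i.py <<'E'
from h import *
g=lambda dx,dz:pq(rackp(*RK,dx,dz)@G2(-1))
ctrl.move_straight(ctrl.get_state()['position']+[0,0,.04],.2)
try: ctrl.move_pose(*g(-.02,.19))
except ctrl.MotionError as e: print(e);ctrl.move_pose(*g(-.02,.165))
ctrl.sleep(.2)
s=ctrl.get_state();print(s['position'],s['grip_width']*87,s['time'],np.round(s['joint_positions'],2))
Tt=pose(R.from_quat(s['tool_rot']).as_matrix(),s['position'])@np.linalg.inv(G2(-1))
F=(Tt@[-.08,0,-.004,1])[:3]
S=cam('scene');T=cam('top');W=cam('wrist')
for c in(S,T,W):
    for n in('sole_foot','rack_bar','bay'):
        for d in ctrl.place_of(n,c['name'])[:2]:
            x={'sole_foot':F,'rack_bar':[RK[0],RK[1],.112],'bay':[RK[0],RK[1],.015]}[n]
            print(c['name'],n,round(d['conf'],2),np.round(d['at'],1),np.round(proj(c,x),1))
C=np.hstack([S['c'][100:360,100:400],W['c'][:260,150:450]]);cv2.imwrite('pics/pre.png',C[:,:,::-1])
E
python3 i.py
```

```text
[ 0.60492258 -0.18539489  0.32406523] 7.315352943416199 27.125 [-0.37  0.49  1.04 -0.1   1.95 -0.31]
scene sole_foot 0.61 [215.  223.1] [216.4 223.3]
scene rack_bar 0.75 [222.9 283.3] [224.3 284.5]
scene bay 0.96 [232.7 312.4] [232.2 312.5]
top bay 0.72 [203.6 177. ] [394.5 135.2]
wrist rack_bar 0.82 [405.  177.4] [404.2 179.1]
wrist rack_bar 0.53 [414.3 166.8] [404.2 179.1]
wrist bay 0.61 [413.7 165.7] [411.8 165.4]
```

View pics/pre.png

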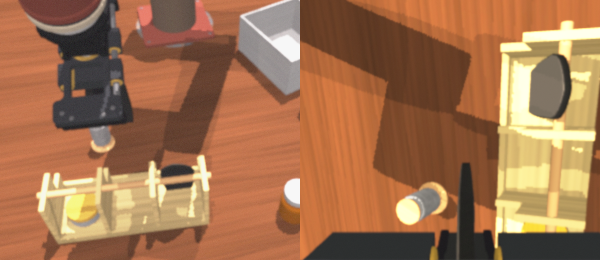

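The pre-place view shows the sole over the middle bay. The scene camera sees its foot at (215,223), against a predicted (216,223). The wrist camera sees the bar at (405,177), against a predicted (404,179). That agrees, so I'll lower it, find the bar by touch and set it down.

```bash
cat > j.py <<'E'
from h import *
g=lambda dx,dz:pq(rackp(*RK,dx,dz)@G2(-1))[0]
st=ctrl.get_state
print(ctrl.move_straight(g(-.02,.03),.12,max_force=6))
print(ctrl.move_straight(g(-.012,.005),.06,max_force=5));ctrl.sleep(.2)
print(st()['force'],st()['grip_width']*87,st()['time'])
h=ctrl.move_straight(g(.012,.005),.02,max_force=2.5)
u=Rz(RK[2])@[1,0,0];d=(st()['position']-g(0,.005))@u;print('bar',h,d,st()['force'])
ctrl.move_straight(g(d-.005,.005),.03);ctrl.sleep(.2)
dd=d-.005*np.tan(np.radians(20))-.0008
ctrl.move_straight(g(dd-.001,.004),.03);ctrl.sleep(.1)
h=ctrl.move_straight(g(dd,-.006),.015,max_force=2.5)
s=st();print('floor',h,s['position'][2]-g(0,0)[2],(s['position']-g(0,0))@u,s['force'],s['grip_width']*87,s['time'])
S=cam('scene');T=cam('top');W=cam('wrist')
C=np.hstack([S['c'][100:360,100:400],W['c'][:260,250:550]]);cv2.imwrite('pics/set.png',C[:,:,::-1])
E
python3 j.py
```

```text
False
False
[-0.74591505  0.83017156 -0.19024884] 7.670779804224731 29.9917
bar True 0.0024947045827800893 [-1.62368879e+00 -3.18836945e-04  7.67921856e-01]
floor True -5.52544357628193e-05 -0.0004253786366402466 [ 2.01290343 -1.11268585  4.49799899] 7.790840820167798 32.05
```

View pics/set.png

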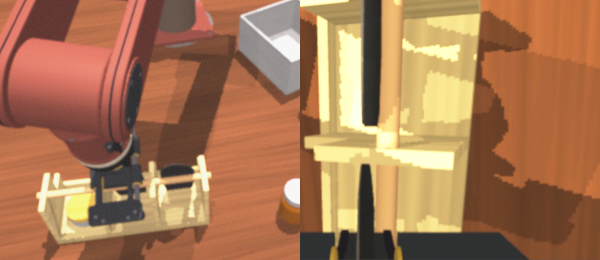

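The set-down view shows the sole standing in the middle bay beside the bar at (366,220), in line with the mate at (372,60). The floor contact height matches, so I'll release.

```bash
cat > k.py <<'E'
from h import *
st=ctrl.get_state
ctrl.move_gripper(.2);ctrl.sleep(.2);ctrl.move_gripper(.32);ctrl.sleep(.2)
s=st();z=R.from_quat(s['tool_rot']).as_matrix()[:,2]
print(ctrl.move_straight(s['position']-.09*z,.08,max_force=5))
p=st()['position'];ctrl.move_straight(p+[-.1,0,.12],.2)
ctrl.sleep(.3)
S=cam('scene');T=cam('top');W=cam('wrist');print(st()['time'])
for c in(S,T,W):
    for n in('sole_toe','sole_mid','mate_mid','sole_foot'):
        for d in ctrl.place_of(n,c['name'])[:3]:
            P=rackp(*RK);x={'sole_toe':P@[.08,0,0,1],'sole_mid':P@[0,0,0,1],'mate_mid':P@[0,.092,0,1],'sole_foot':P@[-.08,0,-.004,1]}[n][:3]
            print(c['name'],n,round(d['conf'],2),np.round(d['at'],1),np.round(proj(c,x),1))
a=cv2.resize(S['c'][220:360,120:340],(528,336),interpolation=cv2.INTER_CUBIC)
b=cv2.resize(T['c'][95:180,330:475],(573,336)[:2],interpolation=cv2.INTER_CUBIC)
C=np.hstack([a[:,:400],b[:,:400]]);cv2.imwrite('pics/fin.png',C[:,:,::-1])
E
python3 k.py
```

```text
False
36.3083
scene sole_toe 0.74 [221.6 271.4] [219.1 270.7]
scene sole_mid 0.65 [227.  280.2] [226.  282.3]
scene mate_mid 0.78 [276.9 277.5] [276.3 275.9]
scene sole_foot 0.66 [232.6 292.6] [231.8 293.8]
top sole_mid 0.46 [398.8 138.8] [399.2 137.2]
top mate_mid 0.87 [363.9 132.4] [362.5 133.3]
top sole_foot 0.37 [393.3 151.5] [392.9 150.9]
wrist sole_toe 0.69 [473.  177.5] [470.  182.6]
wrist sole_mid 0.74 [436.5 165.7] [438.4 167.6]
wrist mate_mid 0.84 [447.6  76.8] [446.7  79.7]
wrist mate_mid 0.19 [469.  177.3] [446.7  79.7]
wrist sole_foot 0.87 [418.  154.9] [420.7 157.7]
```

View pics/fin.png

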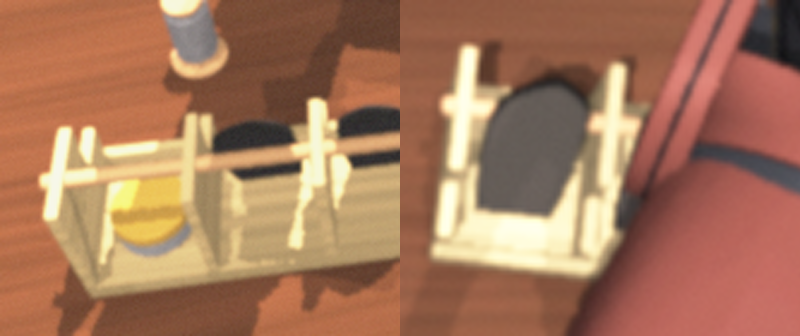

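The final view shows the sole leaning on the bar in the middle bay at (255,150), matching the mate at (370,135), with the tin and spool where they were. The point checks agree with a lean of about 20°.

```bash
python3 -c "
from rig import ctrl
print(ctrl.sign_off())"
```

```text
the job is handed in; nothing more can be done
None
```

The half sole is standing toe up in the middle bay, its tread leaning about 20° back on the bar like its mate; it stayed put when released, and I handed the job in at about 36 s of the 64 s allowed.

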